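Hang the rinsed tape-machine cup to dry

ROBOT

A 7-joint arm with a two-finger parallel gripper is mounted at the origin on the work surface. World frame = base frame: x ahead of the robot, y to its left, z up, the work surface at z = 0. Lengths are in m, angles in rad, forces in N, time in s.
With the tool pointing down it reaches from about 0.35 to 0.9 m from the base axis. Payload 8.1 kg.
Tool frame: the origin (TCP) lies at the very end of the fingers, on their centre line; the grasp point (between the pads) lies 19 mm behind it; z points along the fingers, y is the direction in which the jaws open and shut (so a half turn about z gives the same grasp; the last joint's range is limited). The gripper opens to 92 mm and grips with 3 to 60 N. Pads are 19 mm wide; open, the fingers measure 130 mm over their backs; the gripper's body (75 mm by 190 mm) begins 47 mm behind the grasp point.
Start: joints at [-0.103, 0.434, 0.025, 1.573, -0.012, 1.134, -0.075], TCP at [0.625, -0, 0.227] pointing down, gripper open.
Joint ranges: [-2.62, 2.62], [-0.44, 2.09], [-1.27, 1.32], [0.08, 2.57], [-1.32, 4.46], [0.12, 2], [-2.74, 2.74]. Speed limits (rad/s): [2.22, 2.22, 3.01, 3.01, 3.14, 3.14, 3.14].

INTERFACE

Orientations are given as [roll, pitch, yaw] about the fixed x, y, z axes, in that order (R = Rz(yaw) Ry(pitch) Rx(roll)).
In Python, from rig import robot gives the robot as it stands.
- The arm moves only by the shell command python3 -m jog 'ROWS' [FORCE]. ROWS is JSON, a list of rows, each an object with "rotation": the turn, a rotation vector about the tool's x, y, z in rad, a list of three; "dp": the shift along the tool's x, y, z in cm, a list of three; "hand": the opening, from 0 (shut) to 1 (fully open). In form: [{"rotation": [rx, ry, rz], "dp": [tx, ty, tz], "hand": hand}, ...]. A call has 1 to 20 rows; each row is the pose to reach, as a shift and turn from the pose measured when the call began, along the tool's axes at that moment; what a row does not reach only later rows make up. A row lasts 1/8 s, in which the tool goes at most 62.5 mm and 10.7 degrees, less where a joint would pass 70% of its speed; a pose out of reach is approached as far as the arm can. A call with a gripper value outside its range is refused whole. The fingers move at their own pace and stop on an object; FORCE is the grip in N (left out, the last holds). Time passes only in rows, so rows that repeat a pose let the fingers close. It gives the time, the measured TCP pose, the force and the opening at its end, in the units of the state.
- robot.observe(): the state, without advancing time (a new reading comes with each control period).
- robot.grab_frame(name): name is "scene" or "side" or "wrist"; returns a dict with "img" (480x640x3 uint8, red, green, blue), "range_z" (480x640 float32, m along the optical axis (not along the pixel's ray), 0 where there is no reading), "camera_matrix" (3x3 intrinsics, pixels), "extrinsics" (4x4, takes a point from camera to world coordinates). Camera axes: x right, y down, z forward; pixel columns grow to the right and rows downward; lengths in m; the calibration is good to about 2 mm. A picture is of the moment at which its call begins.
- robot.job_done(): hands the job in, once; it reports no verdict.
Trained networks look in a picture, given as the dict that the camera call returned (one of the last four; its "shot" number tells which), for a name from the list of things; names that differ only in an ending like _2 or _b are one class to them, and where a whole thing is asked for, a point or a joint stands for the part that bears it (a point fixed in the world has none). Each returns a list of dicts, best first, with "p" (0 to 1); they miss things now and then, are a little off and sometimes report something else, mostly with a low value. They report only what shows in the picture. A call takes as long as a camera call.
- robot.find_in(picture, query): "position" ([column, row] in pixels, amid what is visible of it).
The state is a dict: "time_s": time; "joint_positions": joint angles; "qd": joint speeds; "joint_torque": joint torques, N m; "ee_pos": TCP position; "eef_rot": TCP orientation; "force": force on the tool from outside, world axes, zero at the start; "moment": the same for the moment, N m; "opening": finger opening in m.
Only numpy, scipy, OpenCV 4.12 (cv2) and the standard library are available. Lean on these libraries where they do the work, as an engineer would, in place of code of your own. Each camera call takes 0.05 s, during which the arm holds its last target. There are 200 camera calls.

TASK

The rinsed water cups of the paper-tape machine are lying on their wire rests. Take the longer of the two lying cups, turn it upside down and lower it over the free drying peg until its rim sits flat on the peg's base plate, then let go; do not drop it on. Leave the short cup and the cup that is already drying where they are.

Things in the scene. Friction and masses are not known exactly. Their poses are not given: they have to be found in the camera images.
- cup_center (a point): Middle of the axis of the long steel cup to be hung up: round, 56 mm outside, 90 mm long, wall 3 mm, bottom 5 mm thick with a 12 mm outer bevel, bore 50 mm wide and about 85 mm deep, about 90 g. Its own +x axis runs along the cup from the closed bottom to the open mouth. It starts lying level on a wire rest, its mouth facing away from the robot, to its left or between, its sides free for the fingers.
- cup_mouth (a point): Centre of the long cup's open mouth, in the plane of its rim, 45 mm from cup_center along its +x axis. The cup's axis starts 60 mm above the bench, on two 8 mm wire rails parallel to it, 12 mm either side of its axis, tops about 34 mm above the bench.
- short_center (a point): Centre of the short steel cup: 56 mm diameter, 55 mm long, lying on its own identical rest. To be left alone.
- used_center (a point): Centre of a long steel cup that already stands upside down over the other drying peg, 90 mm tall, its rim 8 mm above the bench. To be left alone.
- peg_foot (a point): The free drying peg: upright dark steel, 20 mm diameter, round tip, standing 70 mm above a round grey base plate 116 mm across and 8 mm thick, all fixed to the bench. This point is on the peg's axis at the top face of the plate, where the cup's rim is to rest; z is up.
- peg_tip (a point): Top of the free peg, 70 mm above peg_foot.

How it is judged:
At the end, for the whole second after the job is handed in: The long cup stands upside down and at rest over the free peg: its mouth and centre within 20 mm of the peg's axis, its rim within 6 mm of the base plate and its centre more than 40 mm above the plate; the short cup and the cup already drying are within 25 mm of where they began (horizontal distance between each of cup_mouth, cup_center and peg_foot below 0.02 m and z of cup_mouth in the frame of peg_foot below 0.006 m and z of cup_center in the frame of peg_foot above 0.04 m and linear speed of cup below 0.02 m/s and distance of each of short_center, used_center from where it was at the start of the episode below 0.025 m); the robot touches nothing.
It fails at once if the cup was dropped onto the peg: let go with the middle of its mouth over the plate and more than 30 mm above it (contact force between cup and the fingers below 0.05 N and horizontal distance between cup_mouth and peg_foot below 0.04 m and z of cup_mouth in the frame of peg_foot above 0.03 m).
It fails at once if the short cup was disturbed (distance of short_center from where it was at the start of the episode above 0.025 m).
It fails at once if the cup already drying was disturbed (distance of used_center from where it was at the start of the episode above 0.025 m).
It also fails if it takes over 38 s, if anything falls off the work surface, if the arm or the gripper's body presses on something with over 40 N, if the wrist force passes 120 N, or if a joint passes its speed limit or range.

## Working session

There is one attempt and no reset: what is moved stays moved. The work goes in short steps, Python scripts to look and compute and a shell command to move; the robot and the scene stay as the last step left them, time stands still between calls to the robot, and variables do not carry over. Pictures are saved under pics/ and viewed, on a budget of 10 in all, crops included, one or two more only if the job needs it, and the job is handed in when it is done.

```bash
mkdir -p pics; cat > h.py <<'E'
import numpy as np, cv2
from rig import robot
from scipy.spatial.transform import Rotation as R
def cloud(f):
    z=f["range_z"];K=f["camera_matrix"];v,u=np.mgrid[:480,:640]
    P=np.stack([(u-K[0,2])*z/K[0,0],(v-K[1,2])*z/K[1,1],z],-1)
    T=np.array(f["extrinsics"]);return P@T[:3,:3].T+T[:3,3]
def save(f,n): cv2.imwrite("pics/"+n,np.ascontiguousarray(f["img"][:,:,::-1]))
E
python3 - <<'E'
from h import *
s=robot.observe();print(s["time_s"],s["ee_pos"],s["eef_rot"],s["opening"])
ims=[]
for n in ("scene","side"):
    f=robot.grab_frame(n);P=cloud(f);ims.append(f["img"]);np.save(n+".npy",P)
    for q in ("cup_center","cup_mouth","short_center","used_center","peg_foot","peg_tip"):
        for d in robot.find_in(f,q)[:2]:
            c,r=map(int,d["position"]);print(n,q,round(d["p"],2),c,r,P[r,c].round(3))
im=np.vstack(ims);cv2.imwrite("pics/a.png",cv2.resize(np.ascontiguousarray(im[:,:,::-1]),(400,600)) )
cv2.imwrite("pics/scene.png",np.ascontiguousarray(ims[0][:,:,::-1]))
E
```

```text
0.0 [ 6.24477090e-01 -5.91946815e-05  2.25943271e-01] [-3.14000048e+00  1.60705178e-04  1.57074492e+00] 0.09205327948579971
scene cup_center 0.64 271 206 [ 0.597 -0.099  0.084]
scene cup_mouth 0.7 274 208 [ 0.596 -0.086  0.092]
scene used_center 0.73 460 362 [0.468 0.381 0.098]
scene peg_foot 0.79 306 319 [0.65  0.144 0.027]
scene peg_tip 0.89 310 319 [0.641 0.145 0.02 ]
side cup_center 0.78 360 280 [ 0.588 -0.151  0.087]
side cup_center 0.33 270 183 [0.447 0.345 0.066]
side cup_mouth 0.57 355 281 [ 0.578 -0.153  0.088]
side short_center 0.69 306 358 [ 0.458 -0.334  0.075]
side used_center 0.87 271 185 [0.45  0.349 0.058]
side peg_foot 0.58 360 237 [0.649 0.126 0.009]
side peg_tip 0.9 353 236 [0.632 0.13  0.012]
```

View pics/scene.png

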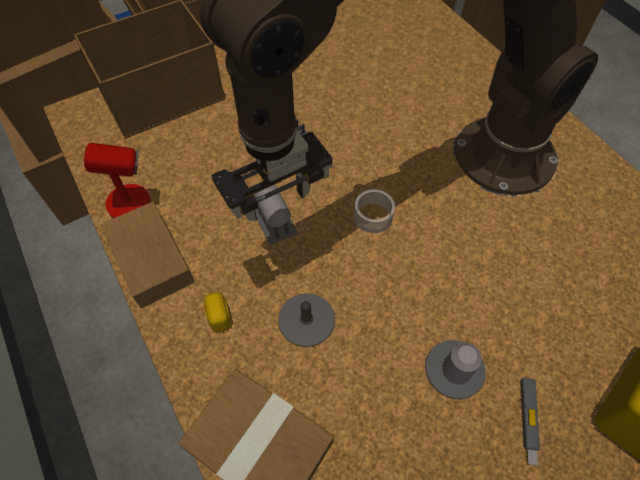

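The scene view shows the long cup at about (272,208) under the gripper, the free peg at (306,319), and the used cup at (462,362). The short cup is hidden by the arm here. Next I fit the geometry from the two clouds.

```bash
python3 - <<'E'
from h import *
for n in ("scene","side"):
    P=np.load(n+".npy").reshape(-1,3)
    m=(abs(P[:,0]-.6)<.12)&(abs(P[:,1]+.12)<.12)&(P[:,2]>.045)&(P[:,2]<.1)
    q=P[m];print(n,"cup",len(q),q.min(0).round(3),q.max(0).round(3))
    if len(q)>10:
        c,(w,h),a=cv2.minAreaRect(q[:,:2].astype(np.float32));print(np.round(c,4),w,h,a)
    m=(np.hypot(P[:,0]-.645,P[:,1]-.135)<.09)&(abs(P[:,2]-.008)<.004)
    q=P[m];print("plate",len(q),cv2.minEnclosingCircle(q[:,:2].astype(np.float32)),q.mean(0))
    m=(np.hypot(P[:,0]-.645,P[:,1]-.135)<.05)&(P[:,2]>.03)
    q=P[m];print("peg",len(q),q.mean(0).round(3),q[:,2].max(),q[q[:,2]>.06].mean(0))
f=robot.grab_frame("side");save(f,"side.png")
f=robot.grab_frame("wrist");save(f,"wrist.png")
E
```

```text
scene cup 647 [ 0.56  -0.155  0.045] [ 0.62  -0.071  0.093]
[ 0.589  -0.1136] 0.08212316036224365 0.05561527609825134 84.63357543945312
plate 2181 ((0.6448920965194702, 0.13519924879074097), 0.0893305167555809) [0.64781641 0.13924721 0.00848596]
peg 158 [0.648 0.141 0.063] 0.08150110461474824 [0.64703756 0.13927259 0.07344252]
side cup 1073 [ 0.555 -0.172  0.045] [ 0.614 -0.076  0.09 ]
[ 0.5855 -0.1238] 0.09495589882135391 0.056153081357479095 84.83329772949219
plate 846 ((0.634634256362915, 0.12958449125289917), 0.06828098744153976) [0.64096207 0.12506098 0.00768282]
peg 146 [0.642 0.127 0.056] 0.07908771644402457 [0.64173815 0.12839922 0.06996513]
```

View pics/side.png

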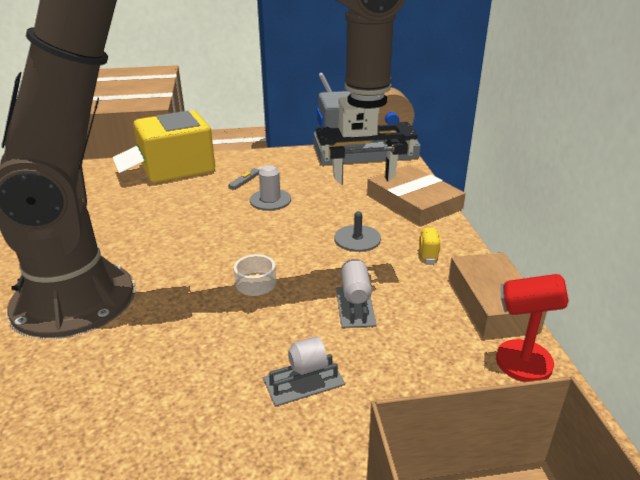

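View pics/wrist.png

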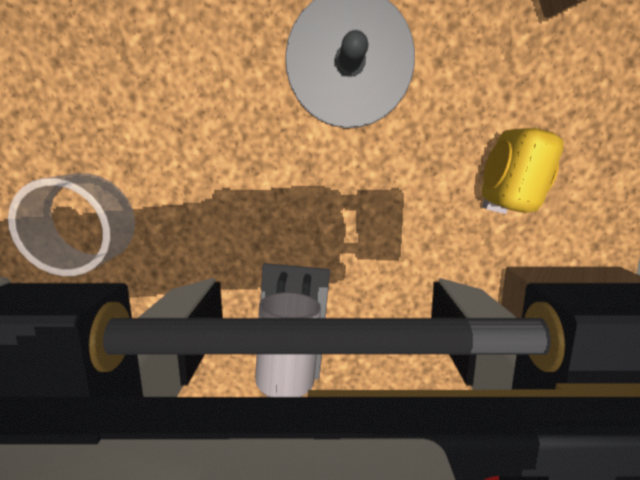

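The side view shows the long cup at (357,282) with its mouth towards +y. The short cup is at (308,357), the free peg at (358,230), and the used cup at (270,185). The wrist view shows the cup lying along tool x, between the fingers.

Plan: grip with the tool tilted 25° towards the mouth, lift, and yaw +90° or a little more. Then pitch the mouth down so the hand ends up on the robot's side of the peg, and lower the cup on.

```bash
cat >> h.py <<'E'
def go(p,Rt):
    s=robot.observe();R0=R.from_euler("xyz",s["eef_rot"])
    print("t",round(s["time_s"],2),"dp",(R0.inv().apply(np.array(p)-s["ee_pos"])*100).round(2),"rot",(R0.inv()*Rt).as_rotvec().round(3))
def tool(mouth,t):  # cup axis dir m & tilt t: tool rotation; approach in plane of m and 'perp'
    m,up=[np.array(v,float)/np.linalg.norm(v) for v in mouth]  # up: cup-side direction facing the hand
    z=np.sin(t)*m-np.cos(t)*up; x=np.cos(t)*m+np.sin(t)*up
    return R.from_matrix(np.stack([x,np.cross(z,x),z],1)),z
E
python3 - <<'E'
from h import *
a=np.radians(85);m=np.array([np.cos(a),np.sin(a),0]);c=np.array([.586,-.121,.060])
Rg,d=tool((m,[0,0,1]),np.radians(25));g=c-.007*m
print(g+.019*d);go(g+(.019-.075)*d,Rg);go(g+.019*d,Rg)
E
```

```text
[ 0.58608975 -0.11997417  0.04278015]
t 0.8 dp [-15.15  -4.17  11.6 ] rot [-0.019  0.436  0.086]
t 0.8 dp [-12.   -3.9  18.4] rot [-0.019  0.436  0.086]
```

```bash
python3 -m jog '[{"rotation":[-0.005,0.12,0.02],"dp":[-4,-1,2],"hand":1},{"rotation":[-0.01,0.24,0.05],"dp":[-8,-2.1,5],"hand":1},{"rotation":[-0.015,0.36,0.07],"dp":[-12,-3.2,8],"hand":1},{"rotation":[-0.019,0.436,0.086],"dp":[-15.15,-4.2,11],"hand":1},{"rotation":[-0.019,0.436,0.086],"dp":[-15.15,-4.2,11.6],"hand":1},{"rotation":[-0.019,0.436,0.086],"dp":[-15.15,-4.2,11.6],"hand":1},{"rotation":[-0.019,0.436,0.086],"dp":[-15.15,-4.2,11.6],"hand":1}]' 30
python3 - <<'E'
from h import *
f=robot.grab_frame("wrist");save(f,"w2.png")
Ps=[cloud(f)]
for n in("side","scene"):Ps.append(cloud(robot.grab_frame(n)))
for P in Ps:
    P=P.reshape(-1,3)
    q=P[(abs(P[:,0]-.586)<.05)&(abs(P[:,1]+.12)<.07)&(P[:,2]>.045)&(P[:,2]<.092)]
    print(len(q),q.min(0).round(3) if len(q) else 0,q.max(0).round(3) if len(q) else 0, cv2.minAreaRect(q[:,:2].astype(np.float32)) if len(q)>9 else 0)
E
```

```text
time_s: 1.68
ee_pos: [0.5841, -0.1495, 0.112]
eef_rot: [3.14, -0.436, 1.487]
force: [0.1, 0.1, -0.0]
opening: 0.0918
14474 [ 0.557 -0.159  0.062] [ 0.619 -0.074  0.09 ] ((0.5877228379249573, -0.11655384302139282), (0.08144059032201767, 0.0559452660381794), 84.61963653564453)
999 [ 0.555 -0.172  0.045] [ 0.614 -0.076  0.091] ((0.5853989720344543, -0.1247590035200119), (0.0938645750284195, 0.05612194538116455), 85.09911346435547)
835 [ 0.559 -0.164  0.045] [ 0.62  -0.071  0.092] ((0.587985634803772, -0.1182921975851059), (0.09119603782892227, 0.056369848549366), 84.11418151855469)
```

View pics/w2.png

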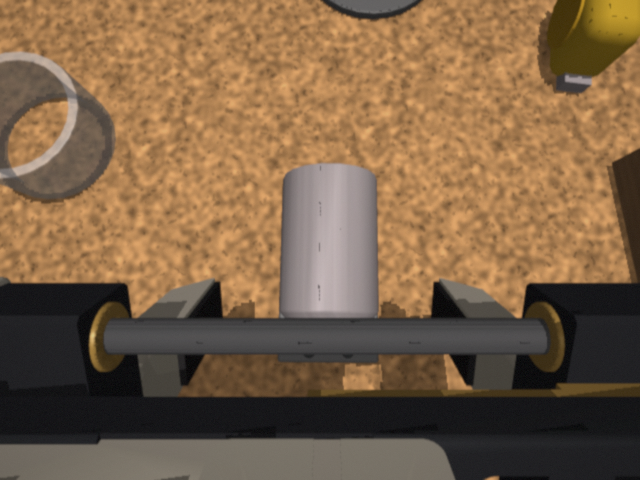

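The wrist view shows the cup centred between the fingers (cols 282–378) and aligned with tool x. All three clouds agree to within a few mm, so I go down, grip and lift.

```bash
python3 -m jog '[{"rotation":[0,0,0],"dp":[0,0.1,3],"hand":1},{"rotation":[0,0,0],"dp":[0,0.1,6],"hand":1},{"rotation":[0,0,0],"dp":[0,0.1,7.5],"hand":1},{"rotation":[0,0,0],"dp":[0,0.1,7.5],"hand":1},{"rotation":[0,0,0],"dp":[0,0.1,7.5],"hand":0.3},{"rotation":[0,0,0],"dp":[0,0.1,7.5],"hand":0.3},{"rotation":[0,0,0],"dp":[0,0.1,7.5],"hand":0.3},{"rotation":[0,0,0],"dp":[0,0.1,7.5],"hand":0.3},{"rotation":[0,0,0],"dp":[0,0.1,7.5],"hand":0.3},{"rotation":[0,0,0],"dp":[0,0.1,7.5],"hand":0.3}]' 30
python3 - <<'E'
from h import *
m=np.array([0.087,.996,0]);Rg,d=tool((m,[0,0,1]),np.radians(25));g=np.array([.586,-.127,.06])
go(g+.019*d+[0,0,.2],Rg)
E
```

```text
time_s: 3.08
ee_pos: [0.5881, -0.1189, 0.0442]
eef_rot: [3.139, -0.436, 1.487]
force: [2.2, -0.6, 3.0]
opening: 0.0554
t 3.08 dp [  8.36  -0.09 -18.02] rot [0.002 0.001 0.003]
```

```bash
python3 -m jog '[{"rotation":[0,0,0],"dp":[0.8,0,-1.8],"hand":0.3},{"rotation":[0,0,0],"dp":[2.1,0,-4.5],"hand":0.3},{"rotation":[0,0,0],"dp":[4.2,0,-9],"hand":0.3},{"rotation":[0,0,0],"dp":[6.3,0,-13.6],"hand":0.3},{"rotation":[0,0,0],"dp":[8.4,0,-18],"hand":0.3},{"rotation":[0,0,0],"dp":[8.4,0,-18],"hand":0.3}]' 30
python3 - <<'E'
from h import *
s=robot.observe();print(s["joint_positions"])
h=np.array([np.cos(.2),np.sin(.2),0])
pk=np.array([.6445,.1345,0])
# A: yawed, cup level, mouth to -h ; B: mouth down above peg
for mm,up,z in ((-h,[0,0,1],.27),([0,0,-1],-h,.20)):
    mm=np.array(mm);Rt,d=tool((mm,up),np.radians(25)); c=pk+[0,0,z];go(c-.007*mm+.019*d-(.08*h if z>.25 else 0),Rt)
E
```

```text
time_s: 3.82
ee_pos: [0.5892, -0.119, 0.2481]
eef_rot: [3.13, -0.434, 1.491]
force: [0.1, -0.4, -1.3]
opening: 0.0555
[ 0.4093029   0.4635499  -0.07026064  1.5583245  -0.41069624  1.25517139
  0.41777474]
t 3.83 dp [21.5  -4.41  9.39] rot [ 0.788  0.011 -1.68 ]
t 3.83 dp [21.7   4.96 15.52] rot [-0.679 -1.05  -1.88 ]
```

```bash
python3 - <<'E'
from h import *
h=np.array([np.cos(.2),np.sin(.2),0]);Z=np.array([0,0,1]);t=np.radians(25)
pk=np.array([.6445,.1345,0])
mm=-h*np.cos(t)-Z*np.sin(t);up=-h*np.sin(t)+Z*np.cos(t)
Rt,d=tool((mm,up),t);print(d);c=pk+[0,0,.26]-.06*h;go(c-.007*mm+.019*d,Rt)
E
```

```text
[ 5.55111512e-17  0.00000000e+00 -1.00000000e+00]
t 3.83 dp [21.81 -1.8  10.53] rot [ 0.408 -0.291 -1.821]
```

```bash
python3 -m jog '[{"rotation":[0.03,-0.02,-0.15],"dp":[1.5,-0.1,0.5],"hand":0.3},{"rotation":[0.07,-0.05,-0.32],"dp":[3.6,-0.3,1.7],"hand":0.3},{"rotation":[0.11,-0.08,-0.49],"dp":[5.9,-0.5,2.8],"hand":0.3},{"rotation":[0.15,-0.11,-0.66],"dp":[7.9,-0.6,3.8],"hand":0.3},{"rotation":[0.186,-0.133,-0.83],"dp":[9.9,-0.8,4.8],"hand":0.3},{"rotation":[0.224,-0.16,-1.0],"dp":[12,-1,5.8],"hand":0.3},{"rotation":[0.262,-0.187,-1.17],"dp":[14,-1.2,6.8],"hand":0.3},{"rotation":[0.3,-0.214,-1.34],"dp":[16,-1.3,7.7],"hand":0.3},{"rotation":[0.338,-0.241,-1.51],"dp":[18.1,-1.5,8.7],"hand":0.3},{"rotation":[0.377,-0.269,-1.68],"dp":[20.1,-1.7,9.7],"hand":0.3},{"rotation":[0.408,-0.291,-1.821],"dp":[21.8,-1.8,10.5],"hand":0.3},{"rotation":[0.408,-0.291,-1.821],"dp":[21.8,-1.8,10.5],"hand":0.3},{"rotation":[0.408,-0.291,-1.821],"dp":[21.8,-1.8,10.5],"hand":0.3}]' 30
python3 - <<'E'
from h import *
s=robot.observe();print(s["joint_positions"].round(2) if hasattr(s["joint_positions"],"round") else s["joint_positions"])
h=np.array([np.cos(.2),np.sin(.2),0]);mm=np.array([0,0,-1.]);Rt,d=tool((mm,-h),np.radians(25))
go(np.array([.6445,.1345,.2])-.007*mm+.019*d,Rt)
E
```

```text
time_s: 5.45
ee_pos: [0.5916, 0.1223, 0.2439]
eef_rot: [-3.141, -0.001, -2.944]
force: [-0.6, -0.8, -1.1]
opening: 0.0558
[ 0.01  0.43 -0.44  1.57  0.19  1.18  1.31]
t 5.45 dp [-7.16  0.17  4.48] rot [-0.002 -1.136 -0.002]
```

```bash
python3 -m jog '[{"rotation":[0,-0.16,0],"dp":[-1,0,0],"hand":0.3},{"rotation":[0,-0.33,0],"dp":[-2,0,0.5],"hand":0.3},{"rotation":[0,-0.5,0],"dp":[-3,0.1,1],"hand":0.3},{"rotation":[0,-0.67,0],"dp":[-4,0.1,2],"hand":0.3},{"rotation":[0,-0.84,0],"dp":[-5.2,0.1,3],"hand":0.3},{"rotation":[0,-1.0,0],"dp":[-6.2,0.2,4],"hand":0.3},{"rotation":[0,-1.136,0],"dp":[-7.2,0.2,4.5],"hand":0.3},{"rotation":[0,-1.136,0],"dp":[-7.2,0.2,4.5],"hand":0.3},{"rotation":[0,-1.136,0],"dp":[-7.2,0.2,4.5],"hand":0.3},{"rotation":[0,-1.136,0],"dp":[-7.2,0.2,4.5],"hand":0.3}]' 30
python3 - <<'E'
from h import *
s=robot.observe();print(np.round(s["joint_positions"],2))
h=np.array([np.cos(.2),np.sin(.2),0]);mm=np.array([0,0,-1.]);Rt,d=tool((mm,-h),np.radians(25))
go(np.array([.6445,.1345,.2])-.007*mm+.019*d,Rt)
for n in("side","scene"):
    f=robot.grab_frame(n);save(f,n+"3.png");P=cloud(f).reshape(-1,3)
    q=P[(np.hypot(P[:,0]-.645,P[:,1]-.135)<.055)&(P[:,2]>.13)&(P[:,2]<.27)]
    print(n,len(q),q.min(0).round(3),q.max(0).round(3))
    for z in (.155,.165,.175,.225,.235,.245):
        w=q[abs(q[:,2]-z)<.006]
        if len(w)>4: print(z,w.min(0).round(3),w.max(0).round(3))
    q=P[(np.hypot(P[:,0]-.645,P[:,1]-.135)<.03)&(P[:,2]>.02)&(P[:,2]<.09)];print("peg",len(q),q.mean(0).round(3))
    c=cv2.imread("pics/"+n+"3.png");
E
```

```text
time_s: 6.7
ee_pos: [0.6609, 0.1086, 0.1955]
eef_rot: [-2.964, 0.881, -2.909]
force: [0.6, -1.9, -0.9]
opening: 0.0553
[-0.18  0.34 -0.29  2.3   2.24  0.53 -0.82]
t 6.7 dp [-0.73  2.86 -0.17] rot [-0.149 -0.251  0.04 ]
side 343 [0.599 0.08  0.156] [0.676 0.167 0.27 ]
0.155 [0.651 0.081 0.156] [0.658 0.09  0.161]
0.165 [0.606 0.08  0.16 ] [0.66  0.103 0.17 ]
0.175 [0.607 0.081 0.169] [0.665 0.103 0.181]
0.225 [0.64  0.081 0.219] [0.676 0.105 0.231]
0.235 [0.642 0.08  0.229] [0.676 0.127 0.241]
0.245 [0.648 0.081 0.239] [0.67  0.127 0.247]
peg 179 [0.642 0.127 0.05 ]
scene 1792 [0.592 0.08  0.15 ] [0.679 0.179 0.27 ]
0.155 [0.646 0.111 0.15 ] [0.663 0.132 0.16 ]
0.165 [0.608 0.11  0.16 ] [0.663 0.132 0.17 ]
0.175 [0.612 0.116 0.17 ] [0.665 0.131 0.179]
0.225 [0.603 0.08  0.219] [0.679 0.17  0.231]
0.235 [0.605 0.081 0.229] [0.679 0.172 0.241]
0.245 [0.606 0.083 0.239] [0.674 0.172 0.25 ]
peg 177 [0.648 0.141 0.058]
```

View pics/side3.png

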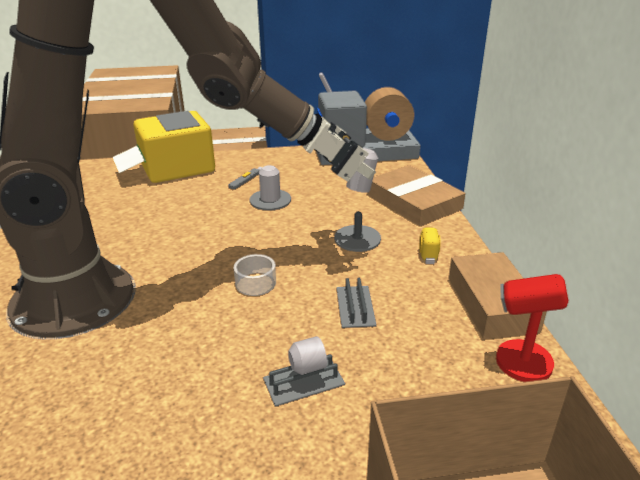

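The side view shows the cup hanging in the hand at (362,170). The turn is still 15° short because the wrist was slowed by its rate limit, so I finish it.

```bash
python3 -m jog '[{"rotation":[-0.05,-0.08,0.01],"dp":[-0.2,0.9,0],"hand":0.3},{"rotation":[-0.1,-0.17,0.03],"dp":[-0.5,1.9,-0.1],"hand":0.3},{"rotation":[-0.149,-0.251,0.04],"dp":[-0.7,2.9,-0.2],"hand":0.3},{"rotation":[-0.149,-0.251,0.04],"dp":[-0.7,2.9,-0.2],"hand":0.3},{"rotation":[-0.149,-0.251,0.04],"dp":[-0.7,2.9,-0.2],"hand":0.3},{"rotation":[-0.149,-0.251,0.04],"dp":[-0.7,2.9,-0.2],"hand":0.3}]' 30
cat > m.py <<'E'
from h import *
s=robot.observe();print(np.round(s["joint_positions"],2))
h=np.array([np.cos(.2),np.sin(.2),0]);mm=np.array([0,0,-1.]);Rt,d=tool((mm,-h),np.radians(25))
import sys
for z in (.2,.115,.055): go(np.array([.6445,.1345,z])-.007*mm+.019*d,Rt)
for n in("side","scene"):
    f=robot.grab_frame(n);save(f,n+sys.argv[1]+".png");P=cloud(f).reshape(-1,3)
    print(n)
    for z in np.arange(.07,.26,.012):
        w=P[(np.hypot(P[:,0]-.645,P[:,1]-.135)<.05)&(abs(P[:,2]-z)<.006)]
        if len(w)>4:
            # circle fit r=.028
            from scipy.optimize import least_squares
            r=least_squares(lambda c:np.hypot(w[:,0]-c[0],w[:,1]-c[1])-.028,[.645,.135],loss="soft_l1",f_scale=.002)
            print(z.round(3),len(w),r.x.round(4),np.median(abs(r.fun)).round(4),w[:,:2].min(0).round(3),w[:,:2].max(0).round(3))
E
python3 m.py 4
```

```text
time_s: 7.55
ee_pos: [0.6598, 0.1387, 0.1973]
eef_rot: [-3.136, 1.129, -2.935]
force: [0.0, 0.2, -1.1]
opening: 0.0557
[ 0.02  0.49 -0.48  2.44  2.78  0.95 -1.24]
t 7.55 dp [-0.21 -0.11  0.05] rot [ 0.    -0.005  0.003]
t 7.55 dp [ 7.47 -0.09  3.69] rot [ 0.    -0.005  0.003]
t 7.55 dp [12.9  -0.08  6.25] rot [ 0.    -0.005  0.003]
side
0.07 43 [0.6495 0.153 ] 0.0025 [0.633 0.12 ] [0.651 0.137]
0.082 11 [0.6704 0.1327] 0.0015 [0.638 0.122] [0.65  0.136]
0.154 41 [0.6415 0.1358] 0.0012 [0.622 0.105] [0.665 0.124]
0.166 84 [0.6412 0.1351] 0.0011 [0.622 0.102] [0.669 0.132]
0.178 74 [0.641  0.1346] 0.001 [0.625 0.104] [0.668 0.129]
0.19 33 [0.6512 0.1303] 0.0023 [0.628 0.092] [0.666 0.123]
0.202 50 [0.6388 0.1168] 0.0009 [0.635 0.086] [0.666 0.123]
0.214 78 [0.6324 0.1148] 0.003 [0.633 0.086] [0.668 0.128]
0.226 54 [0.6381 0.1325] 0.0018 [0.604 0.087] [0.667 0.165]
0.238 121 [0.6421 0.1422] 0.0038 [0.602 0.105] [0.669 0.155]
0.25 48 [0.6664 0.1321] 0.0052 [0.626 0.114] [0.657 0.148]
scene
0.07 54 [0.6431 0.1139] 0.0027 [0.637 0.129] [0.656 0.147]
0.082 36 [0.6275 0.1167] 0.0021 [0.639 0.13 ] [0.653 0.144]
0.154 23 [0.6434 0.1363] 0.0004 [0.635 0.127] [0.671 0.164]
0.166 73 [0.6434 0.1366] 0.0004 [0.637 0.128] [0.671 0.165]
0.178 58 [0.6431 0.1368] 0.0003 [0.644 0.129] [0.672 0.165]
0.19 68 [0.6424 0.1386] 0.0009 [0.636 0.126] [0.672 0.179]
0.202 104 [0.6396 0.1441] 0.0042 [0.622 0.108] [0.672 0.182]
0.214 330 [0.6431 0.1387] 0.0085 [0.611 0.089] [0.672 0.183]
0.226 401 [0.6353 0.1358] 0.0083 [0.605 0.087] [0.672 0.18 ]
0.238 510 [0.6405 0.1321] 0.0042 [0.604 0.091] [0.672 0.17 ]
0.25 301 [0.6359 0.1143] 0.007 [0.603 0.099] [0.663 0.157]
```

The cup is upright at about (0.6425, 0.136) and the peg is at about (0.6445, 0.134). That is about 3 mm off against 15 mm of clearance, so I lower with a small correction.

```bash
python3 -m jog '[{"rotation":[0,0,0],"dp":[1.2,-0.2,0.7],"hand":0.3},{"rotation":[0,0,0],"dp":[2.7,-0.2,1.5],"hand":0.3},{"rotation":[0,0,0],"dp":[4.2,-0.2,2.2],"hand":0.3},{"rotation":[0,0,0],"dp":[5.8,-0.2,3],"hand":0.3},{"rotation":[0,0,0],"dp":[7.4,-0.2,3.8],"hand":0.3},{"rotation":[0,0,0],"dp":[7.4,-0.2,3.8],"hand":0.3},{"rotation":[0,0,0],"dp":[7.4,-0.2,3.8],"hand":0.3}]' 30
python3 m.py 5 | egrep -v "0.1[4-9]|0.2"; python3 - <<'E'
import cv2,numpy as np
a=cv2.imread("pics/side5.png")[140:290,260:460];b=cv2.imread("pics/scene5.png")[230:380,210:410]
cv2.imwrite("pics/c5.png",cv2.resize(np.hstack([a,b]),(800,300)))
E
```

```text
time_s: 8.52
ee_pos: [0.6628, 0.1379, 0.1148]
eef_rot: [-3.137, 1.13, -2.935]
force: [-0.3, -0.1, -0.6]
opening: 0.0556
[-0.01  0.73 -0.46  2.46  2.86  1.2  -1.25]
side
0.094 64 [0.6444 0.1341] 0.0009 [0.629 0.102] [0.671 0.128]
0.118 30 [0.6413 0.1151] 0.001 [0.64  0.085] [0.67  0.106]
scene
```

View pics/c5.png

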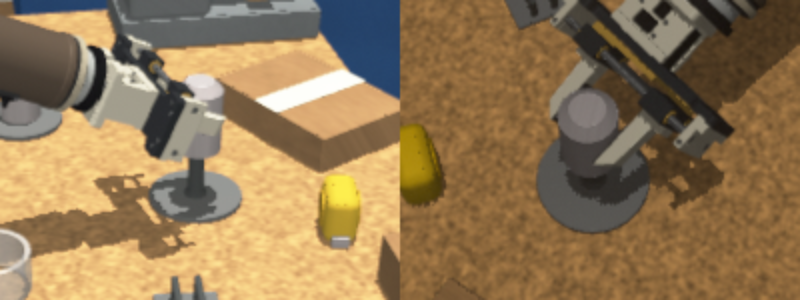

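The cup is concentric over the peg, with the tip at the mouth (side crop (200,155)). I lower 52 mm, then feel for contact.

```bash
python3 -m jog '[{"rotation":[0,0,0],"dp":[0.9,0,0.43],"hand":0.3},{"rotation":[0,0,0],"dp":[1.9,0,0.9],"hand":0.3},{"rotation":[0,0,0],"dp":[2.9,0,1.37],"hand":0.3},{"rotation":[0,0,0],"dp":[3.8,0,1.8],"hand":0.3},{"rotation":[0,0,0],"dp":[4.4,0,2.08],"hand":0.3},{"rotation":[0,0,0],"dp":[4.7,0,2.2],"hand":0.3},{"rotation":[0,0,0],"dp":[4.7,0,2.2],"hand":0.3},{"rotation":[0,0,0],"dp":[4.7,0,2.2],"hand":0.3}]' 30
cat > top.py <<'E'
from h import *
for n in("side","scene"):
    P=cloud(robot.grab_frame(n)).reshape(-1,3)
    w=P[(np.hypot(P[:,0]-.6445,P[:,1]-.1345)<.014)&(P[:,2]>.085)&(P[:,2]<.13)]
    print(n,len(w),np.percentile(w[:,2],[50,90]).round(4) if len(w) else "")
s=robot.observe();print(s["time_s"],s["force"],np.round(s["joint_positions"],2))
E
python3 top.py
```

```text
time_s: 9.62
ee_pos: [0.6629, 0.1377, 0.0637]
eef_rot: [-3.137, 1.132, -2.935]
force: [0.7, -0.1, -1.2]
opening: 0.0556
side 49 [0.1105 0.1123]
scene 160 [0.112  0.1138]
9.725 [ 0.08075154 -0.58922295 -1.17697743] [-0.02  0.88 -0.44  2.45  2.9   1.33 -1.25]
```

```bash
python3 -m jog '[{"rotation":[0,0,0],"dp":[0.4,0,0.18],"hand":0.3},{"rotation":[0,0,0],"dp":[0.75,0,0.35],"hand":0.3},{"rotation":[0,0,0],"dp":[1.0,0,0.47],"hand":0.3},{"rotation":[0,0,0],"dp":[1.0,0,0.47],"hand":0.3},{"rotation":[0,0,0],"dp":[1.0,0,0.47],"hand":0.3}]' 30
python3 top.py
```

```text
time_s: 10.35
ee_pos: [0.6629, 0.1377, 0.0527]
eef_rot: [-3.137, 1.132, -2.935]
force: [-0.7, 0.4, -0.6]
opening: 0.0554
side 49 [0.0994 0.101 ]
scene 155 [0.1011 0.1032]
10.45 [ 0.66187026  0.56710477 -1.15298077] [-0.02  0.91 -0.43  2.45  2.91  1.36 -1.25]
```

```bash
python3 -m jog '[{"rotation":[0,0,0],"dp":[0.09,0,0.04],"hand":0.3},{"rotation":[0,0,0],"dp":[0.18,0,0.085],"hand":0.3},{"rotation":[0,0,0],"dp":[0.18,0,0.085],"hand":0.3}]' 30
python3 top.py
```

```text
time_s: 10.82
ee_pos: [0.663, 0.1378, 0.0509]
eef_rot: [-3.137, 1.132, -2.935]
force: [-0.6, 0.5, 0.3]
opening: 0.0556
side 51 [0.0976 0.0993]
scene 155 [0.099  0.1012]
10.925 [-0.31632027  0.13647663 -0.84148378] [-0.02  0.92 -0.43  2.45  2.91  1.36 -1.25]
```

```bash
python3 -m jog '[{"rotation":[0,0,0],"dp":[0.07,0,0.03],"hand":0.3},{"rotation":[0,0,0],"dp":[0.14,0,0.065],"hand":0.3},{"rotation":[0,0,0],"dp":[0.14,0,0.065],"hand":0.3}]' 30
python3 top.py
```

```text
time_s: 11.3
ee_pos: [0.6634, 0.1379, 0.0509]
eef_rot: [-3.137, 1.135, -2.934]
force: [-4.0, -1.8, 8.7]
opening: 0.056
side 50 [0.0978 0.0995]
scene 161 [0.0993 0.1012]
11.4 [-5.05546177 -0.49978718  8.48113676] [-0.02  0.92 -0.43  2.45  2.92  1.37 -1.25]
```

It made contact at 8.5 N with no further descent, so the rim is on the plate. Release and back straight out.

```bash
python3 -m jog '[{"rotation":[0,0,0],"dp":[-0.1,0,-0.05],"hand":0.3},{"rotation":[0,0,0],"dp":[-0.1,0,-0.05],"hand":0.8},{"rotation":[0,0,0],"dp":[-0.1,0,-0.05],"hand":1},{"rotation":[0,0,0],"dp":[-0.1,0,-0.05],"hand":1},{"rotation":[0,0,0],"dp":[-0.1,0,-0.05],"hand":1},{"rotation":[0,0,0],"dp":[-0.1,0,-0.05],"hand":1},{"rotation":[0,0,0],"dp":[-0.1,0,-2],"hand":1},{"rotation":[0,0,0],"dp":[-0.1,0,-4],"hand":1},{"rotation":[0,0,0],"dp":[-0.1,0,-7],"hand":1},{"rotation":[0,0,0],"dp":[-0.1,0,-11],"hand":1},{"rotation":[0,0,0],"dp":[-0.1,0,-14],"hand":1},{"rotation":[0,0,0],"dp":[-0.1,0,-14],"hand":1},{"rotation":[0,0,0],"dp":[-0.1,0,-14],"hand":1}]' 30
python3 top.py; python3 m.py 6 | egrep "side|scene|^0.0"; python3 - <<'E'
from h import *
P=cloud(robot.grab_frame("side"))
P0=np.load("side.npy")
for x,y in((.458,-.334),(.45,.349)):
    for Q in(P0,P):
        q=Q.reshape(-1,3);q=q[(np.hypot(q[:,0]-x,q[:,1]-y)<.06)&(q[:,2]>.045)&(q[:,2]<.11)];print(len(q),q.mean(0).round(4))
E
```

```text
time_s: 13.02
ee_pos: [0.5994, 0.124, 0.1113]
eef_rot: [-3.137, 1.107, -2.938]
force: [-0.4, 0.5, 0.4]
opening: 0.0917
side 54 [0.0975 0.099 ]
scene 157 [0.099  0.1008]
13.125 [-0.58023254  0.07846248  0.12136024] [ 0.48  1.14 -1.27  2.57  2.63  1.54 -0.57]
side
0.07 102 [0.6452 0.1343] 0.0012 [0.617 0.1  ] [0.673 0.135]
0.082 114 [0.6448 0.1347] 0.0013 [0.618 0.103] [0.671 0.134]
0.094 187 [0.6496 0.1435] 0.0057 [0.621 0.104] [0.667 0.151]
scene
0.07 70 [0.6474 0.1355] 0.0005 [0.628 0.125] [0.675 0.165]
0.082 112 [0.6474 0.1351] 0.0007 [0.62  0.108] [0.676 0.164]
0.094 488 [0.644  0.1268] 0.0061 [0.622 0.11 ] [0.675 0.164]
1121 [ 0.4606 -0.3279  0.0741]
1117 [ 0.4605 -0.3279  0.0741]
445 [0.4452 0.3565 0.0762]
0 [nan nan nan]<stdin>:6: RuntimeWarning: Mean of empty slice.
  ret = um.true_divide(
```

View pics/side6.png

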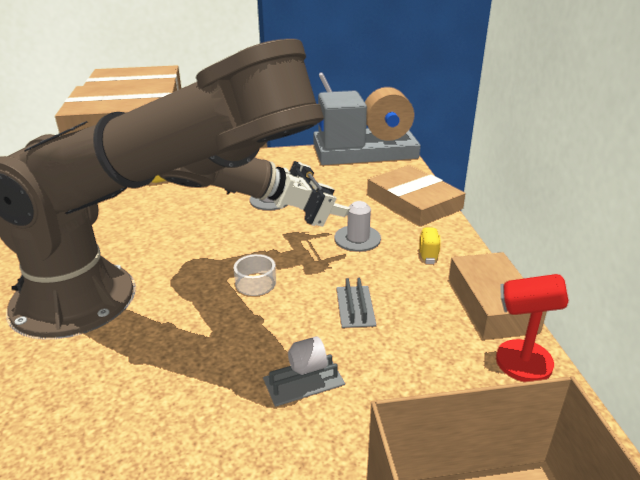

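The side view shows the cup standing on the plate at (358,222) with the fingers clear of it. The forearm hides the used cup, so I check from the scene camera.

```bash
python3 - <<'E'
from h import *
f=robot.grab_frame("scene");P=cloud(f);save(f,"s7.png")
for Q in(np.load("scene.npy"),P):
    q=Q.reshape(-1,3);q=q[(np.hypot(q[:,0]-.455,q[:,1]-.36)<.05)&(q[:,2]>.045)&(q[:,2]<.105)];print(len(q),q.mean(0).round(4))
    q=Q.reshape(-1,3);q=q[(np.hypot(q[:,0]-.455,q[:,1]-.36)<.12)&(q[:,2]>.105)];print(len(q),q.min(0) if len(q) else 0)
E
```

```text
985 [0.457  0.3796 0.0871]
0 0
980 [0.457  0.3796 0.0872]
0 0
```

View pics/s7.png

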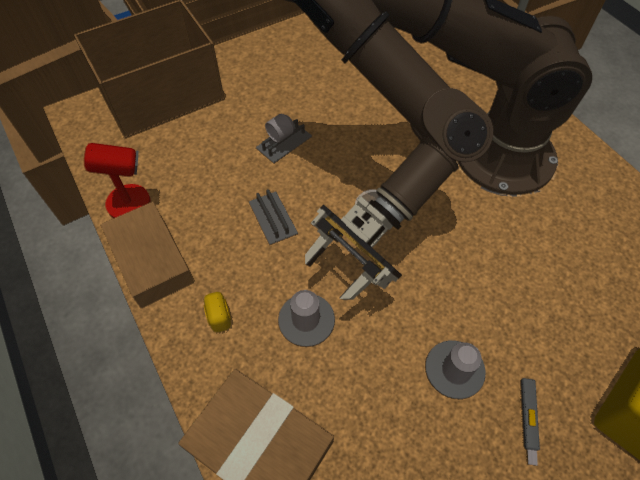

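The scene view shows the cup upright on the peg plate at (306,312) and the used cup unmoved at (462,362). The hand is clear of both. I hold still for a moment, then hand in.

```bash
python3 -m jog '[{"rotation":[0,0,0],"dp":[0,0,0],"hand":1},{"rotation":[0,0,0],"dp":[0,0,0],"hand":1}]'; python3 - <<'E'
from h import *
s=robot.observe();print(np.round(s["qd"],3),np.round(s["joint_positions"],3),s["force"])
print(robot.job_done())
E
```

```text
time_s: 13.58
ee_pos: [0.5991, 0.1268, 0.1119]
eef_rot: [-3.135, 1.109, -2.931]
force: [-0.5, -0.4, -0.7]
opening: 0.0916
[ 0.006 -0.    -0.    -0.001 -0.002  0.    -0.   ] [ 0.481  1.143 -1.267  2.569  2.627  1.541 -0.567] [-0.50626209 -0.35173764 -0.69626197]
the job is handed in; nothing more can be done
None
```

The long cup is upside down over the free peg with its rim on the base plate. I handed the job in at about 13.6 s of the 38 s allowed; no verdict is reported.

I gripped the cup at 30 N, lifted it, turned it mouth down and lowered it until it stopped with 8.5 N of contact. Then I let go and backed the hand out.

**Last checks:**
- **Cup position:** its axis is about 1–3 mm from the peg's axis. Its top is at about 98–99 mm, which is the height expected when seated.
- **Other cups:** the short cup and the cup already drying measured within 0.1 mm of where they began.
- **Robot:** the hand was clear of everything, and the wrist force was about zero.

**What didn't go as planned:**
- **Turning the cup mouth down:** the first move ended 15° short because the wrist turned more slowly than asked. One more move completed it.
- **Backing out:** the hand stopped about 4–5 cm short of the 14 cm I asked for, with two arm joints right at their range limits (joint 3 at −1.267 of −1.27, joint 4 at 2.569 of 2.57). The reading showed neither past its limit.
- **Hidden view:** the forearm blocked the side camera's view of the cup already drying, so that cup was checked with the scene camera only.

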